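# Test three piston dampers and reject the seized one

### The arm

A 7-joint arm with a two-finger parallel gripper is mounted at the origin on a cart in front of the work surface, level with it; the furniture and walls round the work are solid. World frame = base frame: x ahead of the robot, y to its left, z up, the work surface at z = 0. Lengths are in m, angles in rad, forces in N, time in s.
With the tool pointing down it reaches from about 0.425 to 1.025 m from the base axis. Payload 9.4 kg.
Tool frame: the origin (TCP) lies midway between the tips of the shut fingers; the grasp point (between the pads) lies 19 mm behind it; z points along the fingers, x is the direction in which the jaws open and shut, and the axes are right-handed (so a half turn about z gives the same grasp; the last joint's range is limited). The gripper opens to 93 mm and grips with 3 to 60 N. Pads are 15 mm wide; open, the fingers measure 128 mm over their backs; the gripper's body (75 mm by 188 mm) begins 65 mm behind the grasp point.
Start: joints at [1.064, 0.599, -0.003, 1.599, 0.002, 0.943, -0.08], TCP at [0.302, -0.659, 0.191] pointing down, gripper open.
Joint ranges: [-2.57, 2.57], [-0.35, 1.97], [-1.29, 1.29], [0.11, 2.56], [-1.05, 4.19], [0.11, 1.86], [-2.63, 2.63]. Speed limits (rad/s): [2.22, 2.22, 3.01, 3.01, 3.14, 3.14, 3.14].

### API

Orientations are given as a 3x3 rotation matrix whose columns are the frame's x, y, z axes.
In Python, from cell import robot, imaging, job, spotter gives the robot as it stands.
- The arm moves only by the tool step_arm, never from a script. Its argument "moves" is one flat list of numbers, 5 for each row, row after row: the opening, from 0 (shut) to 1 (fully open), then the shift along the tool's x, y, z in cm, then the turn about the tool's z in degrees. A call has 1 to 10 rows; each row is the pose to reach, as a shift and turn from the pose commanded when the call began, along the tool's axes at that moment; what a row does not reach only later rows make up. A row lasts 1/8 s, in which the tool goes at most 62.5 mm and 10.7 degrees, less where a joint would pass 70% of its speed; a pose out of reach is approached as far as the arm can. A call with a gripper value outside its range is refused whole. The fingers move at their own pace and stop on an object; "newtons" is the grip in N (left out, the last holds). Time passes only in rows, so rows that repeat a pose let the fingers close. It gives the time, the measured TCP pose, the force and the opening at its end, in the units of the state.
- robot.read_state(): the state, without advancing time (a new reading comes with each control period).
- imaging.snapshot(name): name is "scene" or "top" or "wrist"; returns the picture (400x640x3 uint8, blue, green, red); there is no depth.
- imaging.get_calibration(name): a dict with "intrinsics" (3x3 intrinsics, pixels), "view" (4x4, takes a point from world to camera coordinates). Camera axes: x right, y up, looking along -z (the intrinsics and any distortion apply to the point x, -y, -z); pixel columns grow to the right and rows downward; lengths in m; the calibration is good to about 2 mm. The wrist camera is an equidistant fisheye: a pixel r from the principal point sees the ray r / f radians off the axis. A picture is of the moment at which its call begins: read the wrist's pose just before it. get_calibration takes no time and is no camera call; for the wrist camera it gives the pose at the moment of the call.
- job.sign_off(): hands the job in, once; it reports no verdict.
Trained networks look in the newest picture that a camera, given by its name, has taken for a name from the list of things; names that differ only in an ending like _2 or _b are one class to them, and where a whole thing is asked for, a point or a joint stands for the part that bears it (a point fixed in the world has none). Each returns a list of dicts, best first, with "conf" (0 to 1); they miss things now and then, are a little off and sometimes report something else, mostly with a low value. They report only what shows in the picture. A call takes as long as a camera call.
- spotter.outline_of(camera, target): "mask" (400x640 bool, what is visible of it).
- spotter.place_of(camera, target): "xyz" ([x, y, z] in m, in world coordinates, good to about 4 mm: a listed point, or the origin of a listed thing).
The state is a dict: "time_s": time; "q": joint angles; "qvel": joint speeds; "joint_torque": joint torques, N m; "position": TCP position; "orientation": TCP orientation; "force": force on the tool from outside, world axes, zero at the start; "torque": the same for the moment, N m; "opening": opening from 0.0 (shut) to 1.0 (fully open).
Only numpy, scipy, OpenCV 4.12 (cv2) and the standard library are available. Lean on these libraries where they do the work, as an engineer would, in place of code of your own. Each camera call takes 0.05 s, during which the arm holds its last target.

### The job

Test the three piston dampers standing in the wooden block: push each plunger straight in, slowly, as far as it goes. The sound ones go fully home with an even, light resistance and stay pushed in, in their holes; in one, the resistance rises about half way: stop there as soon as you feel it, do not force it, and lift that damper out and stand it gently upright in the square reject tray. Leave the sanding block, masking tape and wax pot alone.

Things in the scene. Friction and masses are not known exactly. Their poses are not given: they have to be found in the camera images.
- rack: Test block of pale wood, 90 x 250 x 40 mm high, fixed to the table; origin at the centre of its underside, z up, y along its length. Three blind holes, 36 mm wide, 30 mm deep (floors 10 mm above the table), at -80, 0 and +80 mm along its y, a damper in each.
- tray: Reject tray: square open box of plywood, 130 x 130 mm outside, walls 6 mm thick and 30 mm high overall, floor 6 mm thick, fixed to the table; origin at the centre of its underside, z up, x and y parallel to its sides.
- damper_a: Damper a: a loose steel piston damper upright in a hole of the test block, like the other two. Round barrel 34 mm across and 70 mm tall, its lower 30 mm in the hole, so 40 mm of it stands above the block; 0.25 to 0.4 kg. Origin at the centre of the barrel's underside, z up along the barrel. Above the barrel stands the rod (10 mm) with its black cap (26 mm across, 7 mm thick).
- plunger_a (a joint): How far the plunger of damper a is pushed in, in m: 0 fully out, 0.020 fully home (hard stop). It starts somewhere between 0 and 0.004. It stays where it is left. A sound one slides with an even resistance of 3 to 5 N to the stop.
- cap_a (a point): Centre of the cap top of damper a, where it is pushed; on the barrel's axis, 99.5 mm above the barrel's underside when fully out and 79.5 mm when fully home; z up. In just one of the three dampers, at random and unseen, the plunger is seized: from joint value 0.009 the resistance rises by 2.5 N per mm; released, it springs back a mm or two. Over 18 N on a plunger below 0.017 counts as forcing.
- damper_b: Damper b: a loose steel piston damper upright in a hole of the test block, like the other two. Round barrel 34 mm across and 70 mm tall, its lower 30 mm in the hole, so 40 mm of it stands above the block; 0.25 to 0.4 kg. Origin at the centre of the barrel's underside, z up along the barrel. Above the barrel stands the rod (10 mm) with its black cap (26 mm across, 7 mm thick).
- plunger_b (a joint): How far the plunger of damper b is pushed in, in m: 0 fully out, 0.020 fully home (hard stop). It starts somewhere between 0 and 0.004. It stays where it is left. A sound one slides with an even resistance of 3 to 5 N to the stop.
- cap_b (a point): Centre of the cap top of damper b, where it is pushed; on the barrel's axis, 99.5 mm above the barrel's underside when fully out and 79.5 mm when fully home; z up. In just one of the three dampers, at random and unseen, the plunger is seized: from joint value 0.009 the resistance rises by 2.5 N per mm; released, it springs back a mm or two. Over 18 N on a plunger below 0.017 counts as forcing.
- damper_c: Damper c: a loose steel piston damper upright in a hole of the test block, like the other two. Round barrel 34 mm across and 70 mm tall, its lower 30 mm in the hole, so 40 mm of it stands above the block; 0.25 to 0.4 kg. Origin at the centre of the barrel's underside, z up along the barrel. Above the barrel stands the rod (10 mm) with its black cap (26 mm across, 7 mm thick).
- plunger_c (a joint): How far the plunger of damper c is pushed in, in m: 0 fully out, 0.020 fully home (hard stop). It starts somewhere between 0 and 0.004. It stays where it is left. A sound one slides with an even resistance of 3 to 5 N to the stop.
- cap_c (a point): Centre of the cap top of damper c, where it is pushed; on the barrel's axis, 99.5 mm above the barrel's underside when fully out and 79.5 mm when fully home; z up. In just one of the three dampers, at random and unseen, the plunger is seized: from joint value 0.009 the resistance rises by 2.5 N per mm; released, it springs back a mm or two. Over 18 N on a plunger below 0.017 counts as forcing.
- sanding_block: Bystander: cork-coloured sanding block, 57 x 87 x 29 mm, origin at the centre of its underside.
- masking_tape: Bystander: roll of masking tape lying flat, 100 mm across, 25 mm high, origin at the centre of its underside.
- wax_pot: Bystander: round white pot with lid, 90 mm across, 32 mm high, origin at the centre of its underside.

How it is judged:
By the outcome, as a careful person would: the job done as asked, in the order asked, and still so for the second after the job is handed in, with the robot touching nothing.
It also fails if it takes over 56 s, if anything falls off the work surface, if the arm or the gripper's body presses on something with over 40 N, if the wrist force passes 120 N, or if a joint passes its speed limit or range.

## Working session

There is one attempt and no reset: what is moved stays moved. The work goes in short steps, Python scripts to look and compute and a tool call to move; the robot and the scene stay as the last step left them, time stands still between calls to the robot, and variables do not carry over. Pictures are saved under pics/ and viewed, and the job is handed in when it is done.

Besides the shell and the picture viewer there is one more tool, called after "Emit:" by a JSON object that holds its "method" and its "body". step_arm: Moves the arm, as the interface text tells. Its arguments: {"type":"object","properties":{"moves":{"type":"array"},"newtons":{"type":"number"}},"required":["moves"]}

```bash
mkdir -p pics; ls; python3 - <<'E'
from cell import robot, imaging, job, spotter
import cv2,numpy as np
s=robot.read_state(); print(s['time_s'],s['position'],s['orientation'],s['force'],s['opening'])
for c in ['scene','top']:
    cv2.imwrite(f'pics/{c}0.png',imaging.snapshot(c))
    for t in ['rack','tray','damper_a','cap_a']:
        print(c,t,[(round(d['conf'],2),np.round(d['xyz'],4).tolist()) for d in spotter.place_of(c,t)])
print(robot.read_state()['time_s'])
E
```

```text
pics
0.0 [ 0.30183507 -0.65858732  0.18968406] [[ 4.16714730e-01 -9.09036970e-01 -7.88072654e-04]
 [-9.09035979e-01 -4.16715447e-01  1.35084361e-03]
 [-1.55636883e-03  1.53469966e-04 -9.99998777e-01]] [0.40755191 0.63134173 0.87485319] 0.9997696397766725
scene rack [(0.72, [0.5345, 0.0171, 0.0034])]
scene tray [(0.66, [0.581, -0.2776, -0.0019])]
scene damper_a [(0.97, [0.5197, 0.0954, 0.0099]), (0.91, [0.5471, -0.0568, 0.0114]), (0.64, [0.5364, 0.0185, 0.0083])]
scene cap_a [(0.57, [0.5322, 0.0173, 0.1067]), (0.53, [0.5251, 0.0949, 0.112]), (0.47, [0.5504, -0.063, 0.1068])]
top rack [(0.55, [0.5386, 0.0191, 0.0047])]
top tray [(0.94, [0.586, -0.2826, 0.0])]
top damper_a [(0.53, [0.5322, 0.0157, 0.0072])]
top cap_a [(0.66, [0.5483, -0.0566, 0.1089]), (0.52, [0.5262, 0.0948, 0.1071]), (0.5, [0.5412, 0.018, 0.1075])]
0.5
```

View pics/scene0.png

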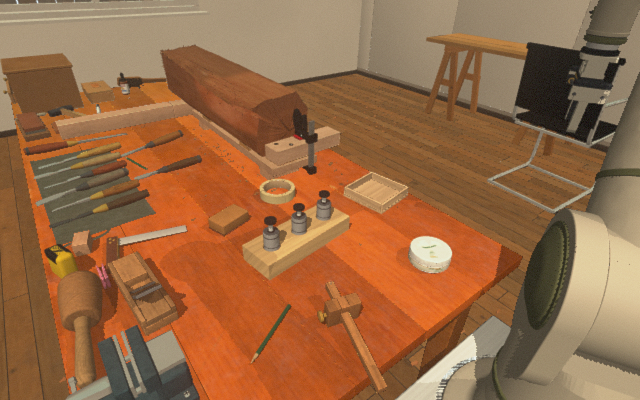

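View pics/top0.png

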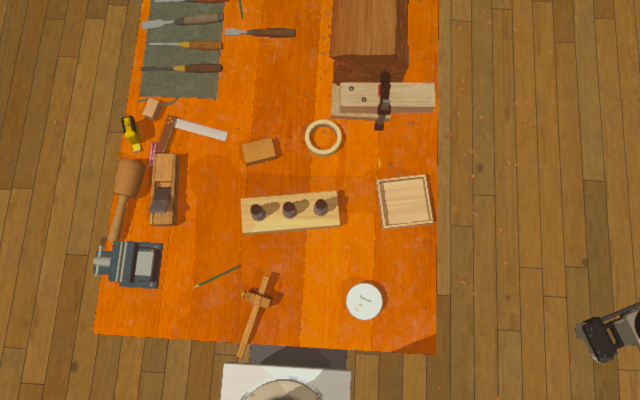

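The pictures show the rack with its three dampers at about (258,212), (290,209) and (320,207) in the top view. The tray is at (405,201), the tape at (323,138), the sanding block at (258,151) and the pot at (364,301). All of this matches the networks. I'll move above the rack with the gripper shut.

Emit:
{"method": "step_arm", "body": {"moves": [0, -51.7, -49.6, -4, -74, 0, -51.7, -49.6, -4, -74, 0, -51.7, -49.6, -4, -74, 0, -51.7, -49.6, -4, -74, 0, -51.7, -49.6, -4, -74, 0, -51.7, -49.6, -4, -74, 0, -51.7, -49.6, -4, -74, 0, -51.7, -49.6, -4, -74, 0, -51.7, -49.6, -4, -74, 0, -51.7, -49.6, -4, -74], "newtons": 20}}

```text
time_s: 1.75
position: [0.5077, -0.068, 0.2258]
orientation: [[0.989, 0.15, 0.001], [0.15, -0.989, -0.0], [0.001, 0.001, -1.0]]
force: [1.0, -0.1, 0.2]
opening: 0.014
```

Emit:
{"method": "step_arm", "body": {"moves": [0, 0, 0, 0, 0, 0, 0, 0, 0, 0]}}

```text
time_s: 2.0
position: [0.507, -0.07, 0.2253]
orientation: [[0.989, 0.15, -0.0], [0.15, -0.989, -0.001], [-0.0, 0.0, -1.0]]
force: [-0.0, 0.2, -0.1]
opening: 0.007
```

Emit:
{"method": "step_arm", "body": {"moves": [0, 4.2, -8.2, 0, 0, 0, 4.2, -8.2, 0, 0, 0, 4.2, -8.2, 0, 0, 0, 4.2, -8.2, 0, 0]}}

```text
time_s: 2.5
position: [0.5359, 0.0154, 0.225]
orientation: [[0.989, 0.147, -0.001], [0.147, -0.989, -0.001], [-0.001, 0.001, -1.0]]
force: [1.2, 0.2, 0.2]
opening: 0.002
```

```bash
python3 - <<'E'
from cell import robot, imaging, job, spotter
import cv2,numpy as np
s=robot.read_state(); print(s['time_s'],s['position'],s['force'])
K=imaging.get_calibration('wrist'); np.save('wcal.npy',K['view']); print(K)
cv2.imwrite('pics/w1.png',imaging.snapshot('wrist'))
for t in ['rack','damper_a','cap_a','tray']:
    print(t,[(round(d['conf'],2),np.round(d['xyz'],4).tolist()) for d in spotter.place_of('wrist',t)])
E
```

```text
2.5 [0.53593141 0.01537569 0.22503583] [1.2049493 0.1681724 0.1740053]
{'intrinsics': array([[309.70691629,   0.        , 318.77830251],
       [  0.        , 309.70691629, 198.63303323],
       [  0.        ,   0.        ,   1.        ]]), 'view': array([[ 0.98897813,  0.14804463, -0.00224803, -0.53213748],
       [-0.14434332,  0.96064873, -0.23731631,  0.09815991],
       [-0.03297383,  0.23502513,  0.97142983, -0.40895415],
       [ 0.        ,  0.        ,  0.        ,  1.        ]])}
rack [(0.9, [0.537, 0.0226, 0.0055])]
damper_a [(0.68, [0.5394, 0.0187, 0.0092]), (0.67, [0.5314, 0.1, 0.0108]), (0.63, [0.5444, -0.058, 0.0099])]
cap_a [(0.82, [0.5386, 0.0176, 0.1036]), (0.67, [0.5247, 0.0958, 0.1113])]
tray []
```

View pics/w1.png

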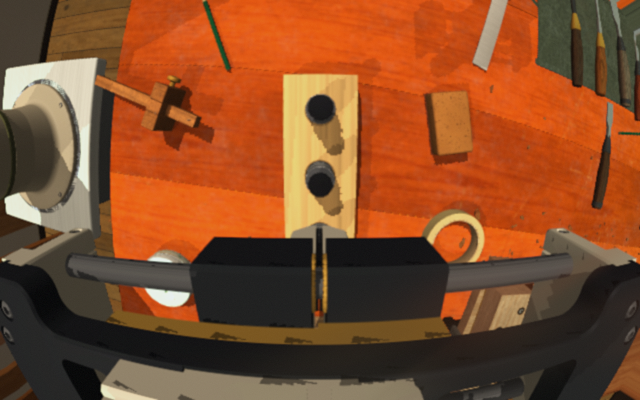

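The wrist picture shows two caps, at (320,108) and (320,180), with the rack edges nearly parallel to the image columns. I'll refine the positions from the masks.

```bash
cat > h.py <<'E'
from cell import robot, imaging, job, spotter
import cv2,numpy as np
def unproj(cam,uv,z,K=None):
    K=K or imaging.get_calibration(cam); I=K['intrinsics'];V=np.array(K['view'])
    uv=np.atleast_2d(uv).astype(float)
    d=K.get('distortion')
    x=(uv[:,0]-I[0,2])/I[0,0]; y=(uv[:,1]-I[1,2])/I[1,1]
    if cam=='wrist':
        th=np.hypot(x,y); s=np.where(th>1e-9,np.sin(th)/np.maximum(th,1e-9),1); r=np.c_[x*s,-y*s,-np.cos(th)]
    else: r=np.c_[x,-y,-np.ones(len(x))]
    R=V[:3,:3]; c=-R.T@V[:3,3]; w=r@R
    return c+w*((z-c[2])/w[:,2])[:,None]
def sharp(name): 
    return imaging.snapshot(name)
E
python3 - <<'E'
from h import *
print(imaging.get_calibration('top').keys())
for cam in ['top','wrist','scene']:
    im=imaging.snapshot(cam)
    for t in ['cap_a','rack','tray']:
        for d in spotter.outline_of(cam,t):
            if d['conf']<.3: continue
            m=d['mask'].astype(np.uint8)
            ys,xs=np.nonzero(m); 
            print(cam,t,round(d['conf'],2),len(xs),xs.min(),xs.max(),ys.min(),ys.max())
            if t=='cap_a': print('   mid',np.round(unproj(cam,[(xs.mean(),ys.mean())],.106)[0],4))
            else:
                zz=.04 if t=='rack' else .03
                cnt=max(cv2.findContours(m,cv2.RETR_EXTERNAL,cv2.CHAIN_APPROX_NONE)[0],key=len)[:,0]
                P=unproj(cam,cnt,zz)[:,:2]
                r=cv2.minAreaRect((P*1000).astype(np.float32)); print('   rect',np.round(r[0],1),np.round(r[1],1),round(r[2],1))
E
```

```text
dict_keys(['intrinsics', 'view'])
top rack 0.97 604 241 338 191 234
   rect [516.1 127.9] [94.9 28.2] 5.3
top rack 0.51 554 305 340 120 156
   rect [738.2 -55.6] [100.9  93.3] 3.7
top tray 0.92 2568 376 432 176 229
   rect [ 579.7 -277.3] [134.  135.8] 9.6
wrist cap_a 0.78 523 307 332 97 122
   mid [0.5249 0.0984 0.106 ]
wrist cap_a 0.55 469 307 330 175 198
   mid [0.5363 0.0197 0.106 ]
wrist rack 0.73 9552 282 357 75 237
   rect [532.8  41.7] [ 91.7 206.7] 8.1
wrist rack 0.51 925 146 191 250 307
   rect [ 332.9 -203.6] [83.5 32.9] 10.1
scene cap_a 0.61 88 319 329 190 201
   mid [ 0.5415 -0.0561  0.106 ]
scene cap_a 0.57 105 293 304 203 215
   mid [0.5303 0.0228 0.106 ]
scene cap_a 0.55 122 264 276 216 229
   mid [0.5226 0.0992 0.106 ]
scene rack 0.71 3393 242 349 206 279
   rect [519.9  27. ] [129.9 274.8] 7.5
scene tray 0.55 1623 344 407 172 213
   rect [ 571.2 -262.5] [151.  167.2] 10.0
```

Emit:
{"method": "step_arm", "body": {"moves": [0, 0.1, -0.45, 5, 0, 0, 0.1, -0.45, 8, 0, 0, 0.1, -0.45, 10, 0, 0, 0.1, -0.45, 11, 0, 0, 0.1, -0.45, 11, 0, 0, 0.1, -0.45, 11, 0]}}

```text
time_s: 4.1
position: [0.5372, 0.0224, 0.1161]
orientation: [[0.989, 0.15, 0.001], [0.15, -0.989, 0.0], [0.001, 0.0, -1.0]]
force: [0.3, 0.4, 0.6]
opening: 0.002
```

```bash
python3 - <<'E'
from h import *
s=robot.read_state(); print(s['time_s'],s['position'],s['force'])
cv2.imwrite('pics/w2.png',imaging.snapshot('wrist'))
E
```

```text
4.1 [0.53722581 0.02235925 0.11609268] [0.28824563 0.42919376 0.63807981]
```

View pics/w2.png

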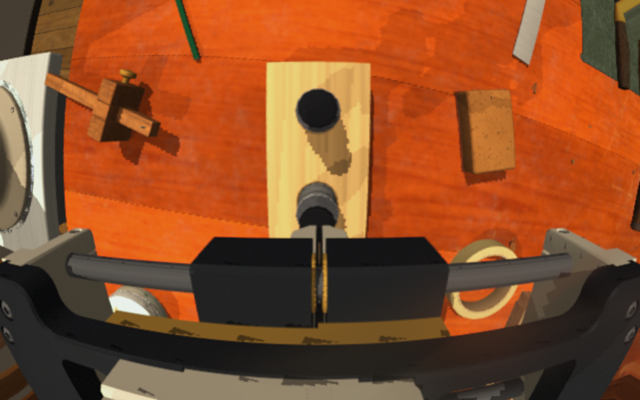

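The far cap is at (318,110), and the shut fingertips cover the centre cap. I'll check the far cap's position again from this closer view.

```bash
python3 - <<'E'
from h import *
K=imaging.get_calibration('wrist')
for z in (.102,.107): print(unproj('wrist',[(318.5,110)],z,K))
im=cv2.imread('pics/w2.png')
g=cv2.cvtColor(im,cv2.COLOR_BGR2GRAY)[80:140,285:352]
ys,xs=np.nonzero(g<60); print(xs.min()+285,xs.max()+285,ys.min()+80,ys.max()+80)
E
```

```text
[[0.52606115 0.09704552 0.102     ]]
[[0.52610035 0.09681188 0.107     ]]
298 338 90 131
```

Emit:
{"method": "step_arm", "body": {"moves": [0, 0.05, 0.33, 0.2, 0, 0, 0.05, 0.33, 0.4, 0, 0, 0.05, 0.33, 0.6, 0, 0, 0.05, 0.33, 0.8, 0, 0, 0.05, 0.33, 1.0, 0, 0, 0.05, 0.33, 1.2, 0, 0, 0.05, 0.33, 1.4, 0, 0, 0.05, 0.33, 1.5, 0, 0, 0.05, 0.33, 1.6, 0]}}

```text
time_s: 5.28
position: [0.5377, 0.0191, 0.0993]
orientation: [[0.989, 0.15, 0.0], [0.15, -0.989, 0.0], [0.0, 0.0, -1.0]]
force: [-0.1, 0.7, 0.2]
opening: 0.006
```

```bash
python3 - <<'E'
from h import *
s=robot.read_state(); print(s['time_s'],s['position'],s['force'],s['joint_torque'])
cv2.imwrite('pics/w3.png',imaging.snapshot('wrist'))
cv2.imwrite('pics/s3.png',cv2.resize(imaging.snapshot('scene')[150:300,200:400],None,fx=4,fy=4,interpolation=cv2.INTER_CUBIC))
s=robot.read_state(); print(s['time_s'],s['position'],s['force'])
E
```

```text
5.275 [0.5377142  0.01911288 0.09929723] [-0.11199094  0.66138851  0.23579193] [ 4.42002830e-02 -6.05684638e+01 -4.00843441e+00 -1.60451764e+01
 -5.06301248e-02  1.57453964e-02  1.39429152e-02]
5.375 [0.53764893 0.01907787 0.09924531] [ 0.45664449 -0.23061355 -0.42706409]
```

View pics/w3.png

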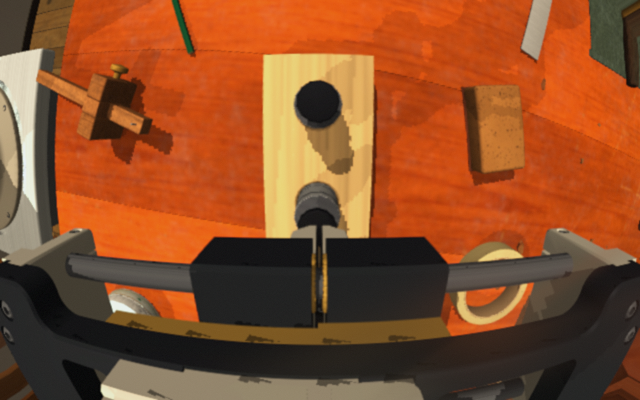

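View pics/s3.png

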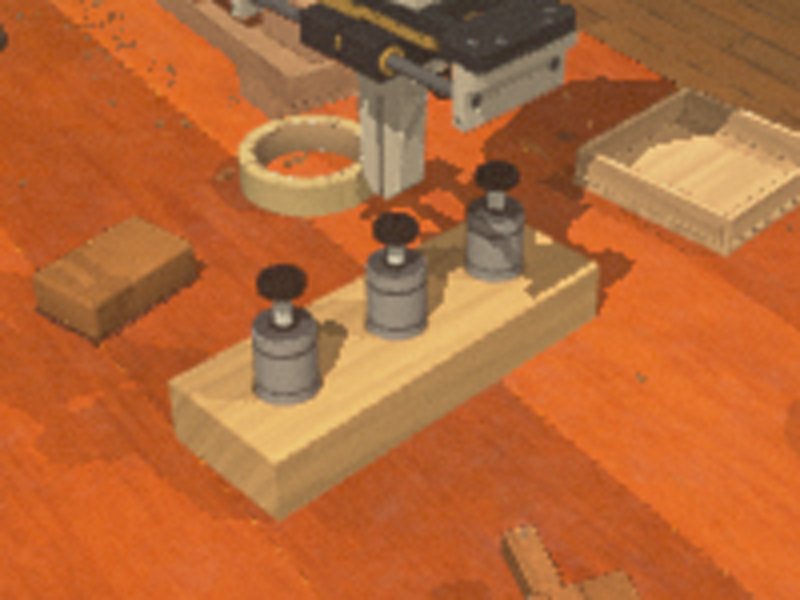

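The scene crop shows the fingertips at about (390,190), just above the centre cap at (397,213), with no contact. I'll compare with projected positions.

```bash
cat >> h.py <<'E'
def proj(cam,P,K=None):
    K=K or imaging.get_calibration(cam); I=K['intrinsics'];V=np.array(K['view'])
    p=np.atleast_2d(P)@V[:3,:3].T+V[:3,3]; x,y,z=p[:,0],-p[:,1],-p[:,2]
    if cam=='wrist':
        r=np.hypot(x,y); th=np.arctan2(r,z); x,y=x/r*th,y/r*th
    else: x,y=x/z,y/z
    return np.c_[I[0,0]*x+I[0,2],I[1,1]*y+I[1,2]]
E
python3 - <<'E'
from h import *
s=robot.read_state(); p=np.array(s['position'])
a=proj('scene',[p,[.537,.019,.1055],[.537,.019,.1095],[.537,.019,.07],[.537,.019,.04],[.526,.098,.1055],[.526,.098,.04]]); print((a-[200,150])*4)
print(proj('wrist',[p,[.537,.019,.1055],[.526,.098,.1055],[.526,.098,.04]]))
cv2.imwrite('pics/w3c.png',cv2.resize(cv2.imread('pics/w3.png')[150:350,240:400],None,fx=4,fy=3))
E
```

```text
[[392.11250591 233.03334105]
 [392.81310815 224.03861903]
 [392.75552166 217.92875887]
 [393.31092532 276.85644095]
 [393.71386244 319.60760001]
 [278.26775506 283.14671139]
 [284.35166483 381.88982659]]
[[318.21926875 225.56550311]
 [317.17263366 228.64453522]
 [318.75992046 101.48783356]
 [318.87218058 107.46985633]]
```

View pics/w3c.png

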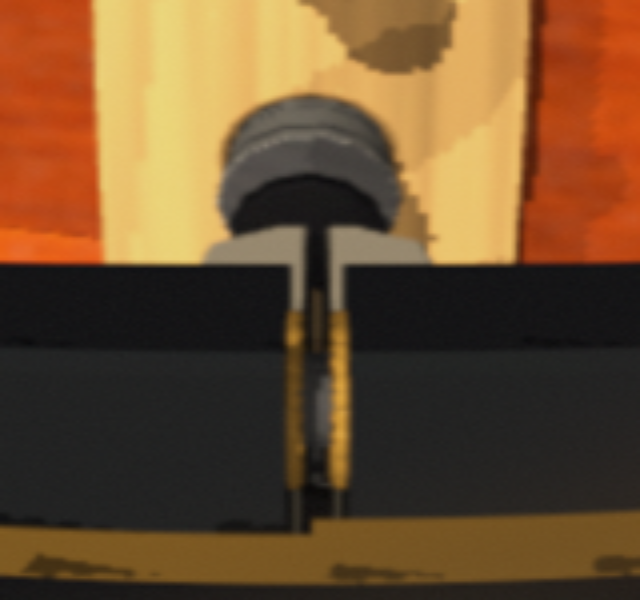

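The cap is where I predicted it. Both views agree that the actual fingertips sit well above the reported TCP, and the zero force confirms there's no contact. I'll compute the finger offset before going on.

```bash
python3 - <<'E'
from h import *
s=robot.read_state(); p=np.array(s['position']);R=np.array(s['orientation'])
for d in (0,.01,.019,.028):
  for y in (-.011,0,.011):
    q=p+R@[0,y,-d]
    print(d,y,proj('wrist',q)[0].round(0),((proj('scene',q)-[200,150])*4)[0].round(0))
print(s['force'],s['opening'])
E
```

```text
0 -0.011 [318. 210.] [377. 241.]
0 0 [318. 226.] [392. 233.]
0 0.011 [318. 241.] [407. 225.]
0.01 -0.011 [318. 214.] [377. 226.]
0.01 0 [318. 231.] [392. 218.]
0.01 0.011 [318. 247.] [407. 210.]
0.019 -0.011 [318. 218.] [377. 212.]
0.019 0 [318. 236.] [392. 204.]
0.019 0.011 [318. 252.] [407. 196.]
0.028 -0.011 [318. 223.] [377. 198.]
0.028 0 [318. 241.] [392. 190.]
0.028 0.011 [318. 258.] [406. 182.]
[ 0.45664449 -0.23061355 -0.42706409] 0.011060262953735777
```

Emit:
{"method": "step_arm", "body": {"moves": [0, 0, 0, 0.1, 0, 0, 0, 0, 0.2, 0, 0, 0, 0, 0.3, 0, 0, 0, 0, 0.4, 0, 0, 0, 0, 0.5, 0, 0, 0, 0, 0.6, 0]}}

```text
time_s: 6.12
position: [0.5377, 0.0191, 0.0933]
orientation: [[0.989, 0.15, -0.0], [0.15, -0.989, -0.0], [-0.0, 0.0, -1.0]]
force: [0.6, -0.2, -0.0]
opening: 0.002
```

```bash
python3 - <<'E'
from h import *
cv2.imwrite('pics/s4.png',cv2.resize(imaging.snapshot('scene')[150:250,230:350],None,fx=6,fy=6,interpolation=cv2.INTER_CUBIC))
s=robot.read_state(); print(s['time_s'],s['position'],s['force'])
E
```

```text
6.175 [0.53765895 0.01907223 0.09315842] [ 0.22939054 -0.31215361 -0.00732857]
```

View pics/s4.png

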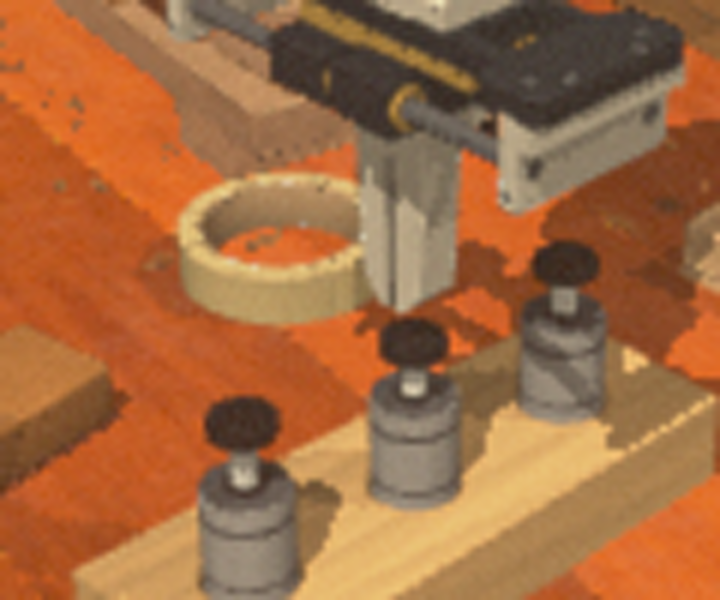

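The fingertips are still clearly above the cap: in this crop the tip bottom is at about (405,308) and the cap top at about (413,330). I'll keep going down in small, force-checked steps.

Emit:
{"method": "step_arm", "body": {"moves": [0, 0, 0, 0.1, 0, 0, 0, 0, 0.2, 0, 0, 0, 0, 0.3, 0, 0, 0, 0, 0.4, 0, 0, 0, 0, 0.5, 0]}}

```text
time_s: 6.8
position: [0.5377, 0.0191, 0.0882]
orientation: [[0.989, 0.15, -0.0], [0.15, -0.989, -0.0], [-0.0, 0.0, -1.0]]
force: [0.6, 0.2, 0.1]
opening: 0.005
```

Emit:
{"method": "step_arm", "body": {"moves": [0, 0, 0, 0.1, 0, 0, 0, 0, 0.2, 0, 0, 0, 0, 0.3, 0]}}

```text
time_s: 7.18
position: [0.5377, 0.0191, 0.0853]
orientation: [[0.989, 0.15, -0.0], [0.15, -0.989, -0.0], [-0.0, 0.0, -1.0]]
force: [-0.6, 0.1, -0.2]
opening: 0.004
```

Emit:
{"method": "step_arm", "body": {"moves": [0, 0, 0, 0.1, 0, 0, 0, 0, 0.2, 0, 0, 0, 0, 0.3, 0]}}

```text
time_s: 7.55
position: [0.5377, 0.0191, 0.0823]
orientation: [[0.989, 0.15, -0.0], [0.15, -0.989, -0.0], [-0.0, -0.0, -1.0]]
force: [0.5, 1.0, 0.1]
opening: 0.006
```

```bash
python3 - <<'E'
from h import *
cv2.imwrite('pics/s5.png',cv2.resize(imaging.snapshot('scene')[150:250,230:350],None,fx=6,fy=6,interpolation=cv2.INTER_CUBIC))
cv2.imwrite('pics/w5.png',cv2.resize(imaging.snapshot('wrist')[60:260,220:420],None,fx=3,fy=3,interpolation=cv2.INTER_CUBIC))
cv2.imwrite('pics/t5.png',cv2.resize(imaging.snapshot('top')[150:250,230:350],None,fx=6,fy=6,interpolation=cv2.INTER_CUBIC))
E
```

```text
(no output)
```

View pics/s5.png

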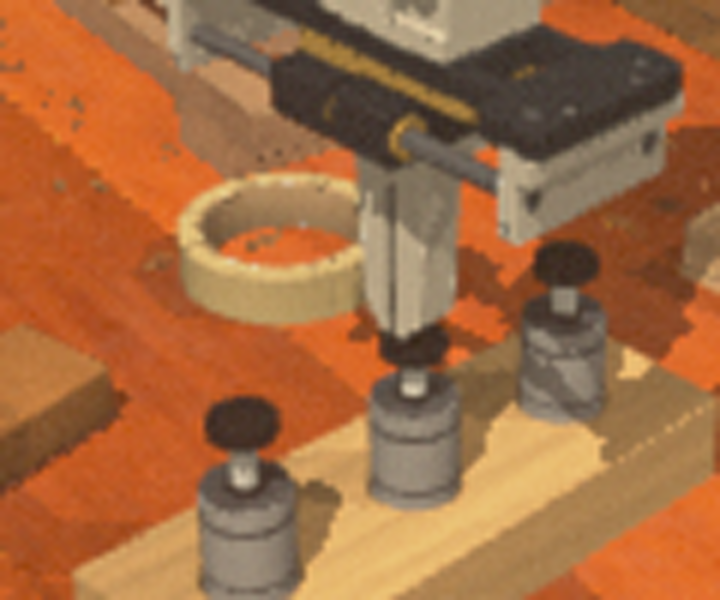

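View pics/w5.png

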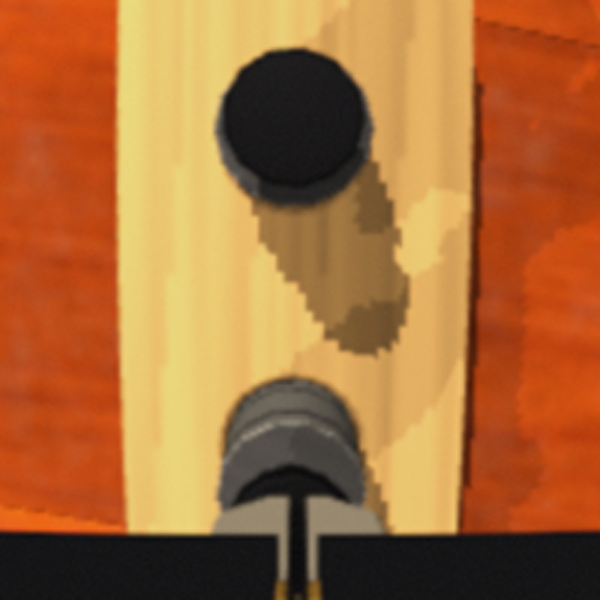

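View pics/t5.png

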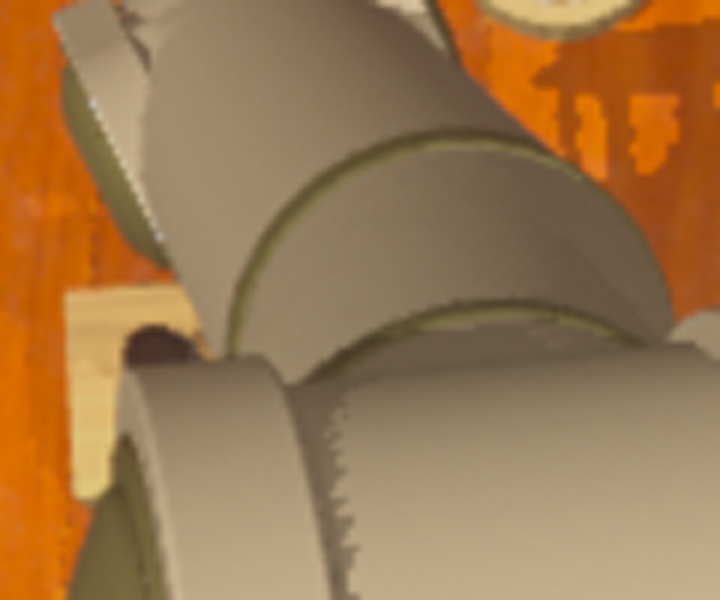

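Wrist and scene views show the tips centred over the cap, still a few mm above it: tip front corner at (403,338), cap about (413,340).

Emit:
{"method": "step_arm", "body": {"moves": [0, 0, 0, 0.1, 0, 0, 0, 0, 0.2, 0, 0, 0, 0, 0.3, 0]}}

```text
time_s: 8.07
position: [0.5377, 0.0191, 0.0793]
orientation: [[0.989, 0.15, -0.0], [0.15, -0.989, -0.0], [-0.0, -0.0, -1.0]]
force: [-0.2, 0.4, 0.2]
opening: 0.004
```

Emit:
{"method": "step_arm", "body": {"moves": [0, 0, 0, 0.1, 0, 0, 0, 0, 0.2, 0, 0, 0, 0, 0.3, 0]}}

```text
time_s: 8.45
position: [0.5378, 0.0191, 0.0765]
orientation: [[0.989, 0.15, 0.0], [0.15, -0.989, -0.0], [0.0, 0.0, -1.0]]
force: [-1.0, -0.8, 3.0]
opening: 0.007
```

Emit:
{"method": "step_arm", "body": {"moves": [0, 0, 0, 0.1, 0, 0, 0, 0, 0.2, 0]}}

```text
time_s: 8.7
position: [0.5378, 0.0191, 0.0743]
orientation: [[0.989, 0.15, 0.0], [0.15, -0.989, -0.0], [0.0, 0.0, -1.0]]
force: [-0.8, -0.4, 3.7]
opening: 0.002
```

Emit:
{"method": "step_arm", "body": {"moves": [0, 0, 0, 0.1, 0, 0, 0, 0, 0.2, 0]}}

```text
time_s: 8.95
position: [0.5377, 0.0191, 0.0723]
orientation: [[0.989, 0.15, 0.0], [0.15, -0.989, 0.0], [0.0, -0.0, -1.0]]
force: [-0.5, 1.3, 2.7]
opening: 0.009
```

Contact came at about TCP z = 0.077, with an even resistance of about 3 N so far. I'll continue in 1 mm steps through the zone where the resistance could rise.

Emit:
{"method": "step_arm", "body": {"moves": [0, 0, 0, 0.1, 0, 0, 0, 0, 0.1, 0]}}

```text
time_s: 9.2
position: [0.5376, 0.0191, 0.0712]
orientation: [[0.989, 0.15, -0.0], [0.15, -0.989, 0.0], [-0.0, -0.0, -1.0]]
force: [0.5, 0.1, 0.9]
opening: 0.01
```

Emit:
{"method": "step_arm", "body": {"moves": [0, 0, 0, 0.1, 0, 0, 0, 0, 0.1, 0]}}

```text
time_s: 9.45
position: [0.5376, 0.0191, 0.0702]
orientation: [[0.989, 0.15, -0.0], [0.15, -0.989, -0.0], [-0.0, -0.0, -1.0]]
force: [-0.7, -0.1, 1.4]
opening: 0.004
```

Emit:
{"method": "step_arm", "body": {"moves": [0, 0, 0, 0.1, 0, 0, 0, 0, 0.1, 0]}}

```text
time_s: 9.7
position: [0.5377, 0.0191, 0.0692]
orientation: [[0.989, 0.15, -0.0], [0.15, -0.989, -0.0], [-0.0, 0.0, -1.0]]
force: [0.3, 0.0, 1.1]
opening: 0.003
```

Emit:
{"method": "step_arm", "body": {"moves": [0, 0, 0, 0.1, 0, 0, 0, 0, 0.2, 0]}}

```text
time_s: 9.95
position: [0.5377, 0.0191, 0.0673]
orientation: [[0.989, 0.15, 0.0], [0.15, -0.989, 0.0], [0.0, 0.0, -1.0]]
force: [0.5, -0.5, 4.1]
opening: 0.005
```

Emit:
{"method": "step_arm", "body": {"moves": [0, 0, 0, 0.1, 0, 0, 0, 0, 0.2, 0]}}

```text
time_s: 10.2
position: [0.5377, 0.0191, 0.0653]
orientation: [[0.989, 0.15, -0.0], [0.15, -0.989, -0.0], [-0.0, -0.0, -1.0]]
force: [0.3, -1.0, 3.2]
opening: 0.0
```

Emit:
{"method": "step_arm", "body": {"moves": [0, 0, 0, 0.1, 0, 0, 0, 0, 0.2, 0]}}

```text
time_s: 10.45
position: [0.5377, 0.0191, 0.0633]
orientation: [[0.989, 0.15, -0.0], [0.15, -0.989, -0.0], [-0.0, 0.0, -1.0]]
force: [0.8, 0.2, 3.8]
opening: 0.005
```

Emit:
{"method": "step_arm", "body": {"moves": [0, 0, 0, 0.1, 0, 0, 0, 0, 0.2, 0]}}

```text
time_s: 10.7
position: [0.538, 0.0192, 0.0616]
orientation: [[0.989, 0.15, 0.001], [0.15, -0.989, -0.0], [0.001, 0.0, -1.0]]
force: [-1.9, -0.3, 16.9]
opening: 0.003
```

The force jumped sharply after about 16 mm of even 3–4 N travel, which is the hard stop. The centre damper is sound. I'll press a touch more to confirm, then lift.

Emit:
{"method": "step_arm", "body": {"moves": [0, 0, 0, 0.05, 0, 0, 0, 0, 0.05, 0]}}

```text
time_s: 10.95
position: [0.538, 0.0192, 0.0616]
orientation: [[0.989, 0.15, 0.001], [0.15, -0.989, -0.0], [0.001, 0.0, -1.0]]
force: [-2.1, -0.3, 14.5]
opening: 0.003
```

Emit:
{"method": "step_arm", "body": {"moves": [0, 0, 0, -2, 0, 0, 0, 0, -5, 0, 0, 0, 0, -6, 0, 0, 0, 0, -6, 0]}}

```text
time_s: 11.45
position: [0.5378, 0.0189, 0.1209]
orientation: [[0.989, 0.15, 0.001], [0.15, -0.989, -0.0], [0.001, 0.0, -1.0]]
force: [0.0, -0.3, -1.2]
opening: 0.007
```

```bash
python3 - <<'E'
from h import *
s=robot.read_state(); print(s['time_s'],s['position'],s['force'])
im=imaging.snapshot('wrist');K=imaging.get_calibration('wrist')
cv2.imwrite('pics/w6.png',im)
cv2.imwrite('pics/s6.png',cv2.resize(imaging.snapshot('scene')[150:250,230:350],None,fx=6,fy=6,interpolation=cv2.INTER_CUBIC))
E
```

```text
11.45 [0.53784085 0.01887423 0.12091576] [ 0.02957206 -0.25609259 -1.17416836]
```

View pics/s6.png

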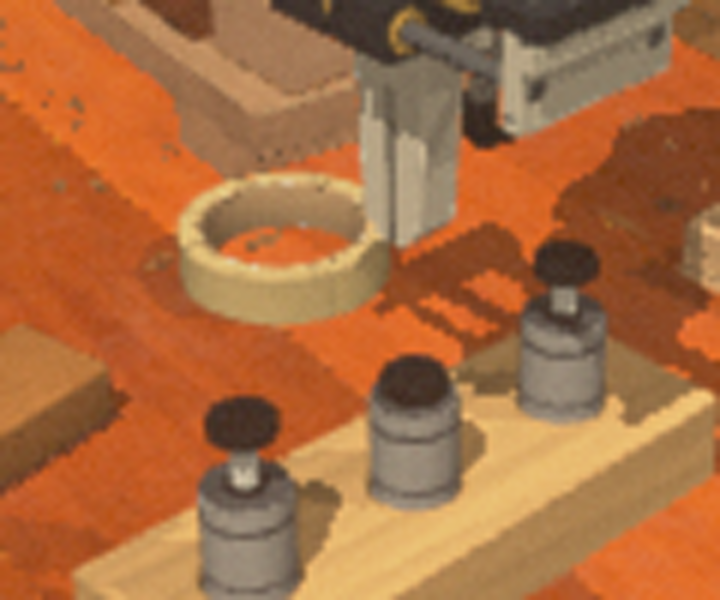

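View pics/w6.png

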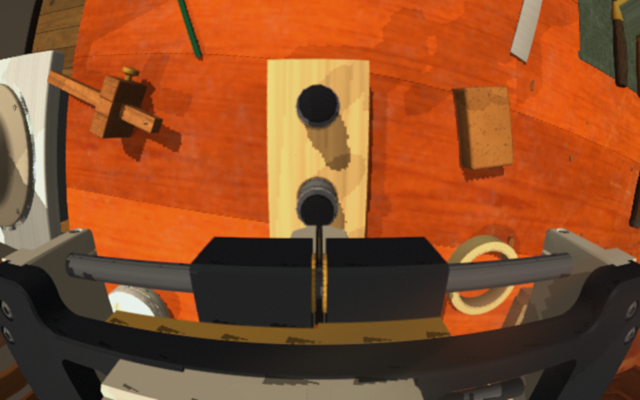

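The centre cap is now flush with its barrel at (413,382) in the scene crop, so it's fully home. Next is the +y damper.

```bash
python3 - <<'E'
from h import *
im=cv2.imread('pics/w6.png')
K=imaging.get_calibration('wrist')
g=cv2.cvtColor(im,cv2.COLOR_BGR2GRAY)
for (r0,r1,c0,c1,z) in [(75,135,290,345,.106),(190,225,295,340,.0895)]:
    m=(g[r0:r1,c0:c1]<50); ys,xs=np.nonzero(m)
    u=(xs.min()+xs.max())/2+c0; v=(ys.min()+ys.max())/2+r0
    print(u,v,xs.min()+c0,xs.max()+c0,ys.min()+r0,ys.max()+r0,unproj('wrist',[(u,v)],z,K))
E
```

```text
318.0 105.5 299 337 85 126 [[0.52520523 0.09652938 0.106     ]]
317.5 209.0 300 335 194 224 [[0.53611463 0.02161109 0.0895    ]]
```

Emit:
{"method": "step_arm", "body": {"moves": [0, -0.07, -4, 0, 0, 0, -0.07, -7.9, 0, 0, 0, -0.07, -7.9, 2, 0, 0, -0.07, -7.9, 3, 0, 0, -0.07, -7.9, 3.6, 0, 0, -0.07, -7.9, 3.6, 0]}}

```text
time_s: 12.3
position: [0.5249, 0.0966, 0.0843]
orientation: [[0.989, 0.149, -0.001], [0.149, -0.989, -0.0], [-0.001, 0.0, -1.0]]
force: [-0.1, 0.1, 0.3]
opening: 0.004
```

Emit:
{"method": "step_arm", "body": {"moves": [0, 0, 0, 0.12, 0, 0, 0, 0, 0.24, 0, 0, 0, 0, 0.36, 0, 0, 0, 0, 0.48, 0]}}

```text
time_s: 12.8
position: [0.5254, 0.0971, 0.0803]
orientation: [[0.989, 0.15, 0.001], [0.15, -0.989, 0.0], [0.001, 0.0, -1.0]]
force: [-0.7, -0.3, 4.4]
opening: 0.005
```

Emit:
{"method": "step_arm", "body": {"moves": [0, 0, 0, 0.1, 0, 0, 0, 0, 0.2, 0, 0, 0, 0, 0.3, 0]}}

```text
time_s: 13.18
position: [0.5253, 0.0971, 0.0771]
orientation: [[0.989, 0.15, 0.0], [0.15, -0.989, -0.0], [0.0, 0.0, -1.0]]
force: [0.5, -0.4, 3.8]
opening: 0.005
```

Emit:
{"method": "step_arm", "body": {"moves": [0, 0, 0, 0.1, 0, 0, 0, 0, 0.2, 0, 0, 0, 0, 0.3, 0]}}

```text
time_s: 13.55
position: [0.5252, 0.0971, 0.074]
orientation: [[0.989, 0.15, 0.0], [0.15, -0.989, 0.0], [0.0, -0.0, -1.0]]
force: [0.4, -1.4, 4.6]
opening: 0.005
```

Emit:
{"method": "step_arm", "body": {"moves": [0, 0, 0, 0.1, 0, 0, 0, 0, 0.2, 0]}}

```text
time_s: 13.8
position: [0.5252, 0.0971, 0.072]
orientation: [[0.989, 0.15, 0.0], [0.15, -0.989, 0.0], [0.0, -0.0, -1.0]]
force: [0.6, -0.8, 4.0]
opening: 0.008
```

Emit:
{"method": "step_arm", "body": {"moves": [0, 0, 0, 0.05, 0, 0, 0, 0, 0.1, 0]}}

```text
time_s: 14.05
position: [0.5253, 0.0971, 0.0712]
orientation: [[0.989, 0.15, 0.0], [0.15, -0.989, -0.0], [0.0, 0.0, -1.0]]
force: [1.0, -1.2, 7.3]
opening: 0.006
```

Emit:
{"method": "step_arm", "body": {"moves": [0, 0, 0, 0.05, 0, 0, 0, 0, 0.1, 0]}}

```text
time_s: 14.3
position: [0.5254, 0.0971, 0.0704]
orientation: [[0.989, 0.15, 0.001], [0.15, -0.989, -0.0], [0.001, 0.0, -1.0]]
force: [-0.2, -1.9, 9.6]
opening: 0.005
```

The resistance rises by about 2.5 N per mm from joint 0.009, so the +y damper is the seized one. I stopped at 9.6 N. I'll back off and test the third damper.

Emit:
{"method": "step_arm", "body": {"moves": [0, 0, 0, -1, 0, 0, 0, 0, -5, 0, 0, 0, 4, -5, 0, 0, 0, 10, -5, 0, 0, 0, 15.9, -5, 0, 0, 0, 15.9, -5, 0, 0, 0, 15.9, -5, 0]}}

```text
time_s: 15.18
position: [0.5486, -0.0597, 0.1201]
orientation: [[0.989, 0.149, -0.0], [0.149, -0.989, 0.001], [-0.0, -0.001, -1.0]]
force: [0.5, 0.5, -0.3]
opening: 0.002
```

```bash
python3 - <<'E'
from h import *
s=robot.read_state(); print(s['time_s'],s['position'],s['force'])
im=imaging.snapshot('wrist');K=imaging.get_calibration('wrist')
cv2.imwrite('pics/w7.png',im)
cv2.imwrite('pics/s7.png',cv2.resize(imaging.snapshot('scene')[150:250,230:350],None,fx=6,fy=6,interpolation=cv2.INTER_CUBIC))
E
```

```text
15.175 [ 0.54864805 -0.05972459  0.12011969] [ 0.47207987  0.51589831 -0.26055091]
```

View pics/s7.png

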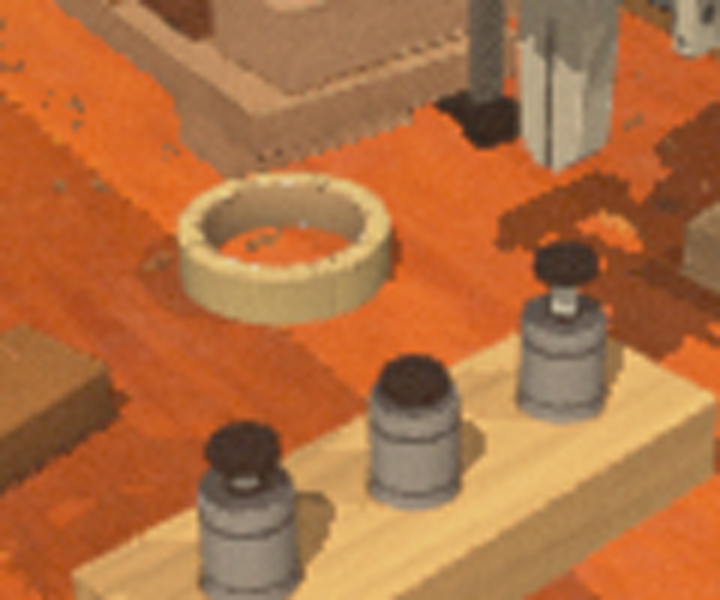

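View pics/w7.png

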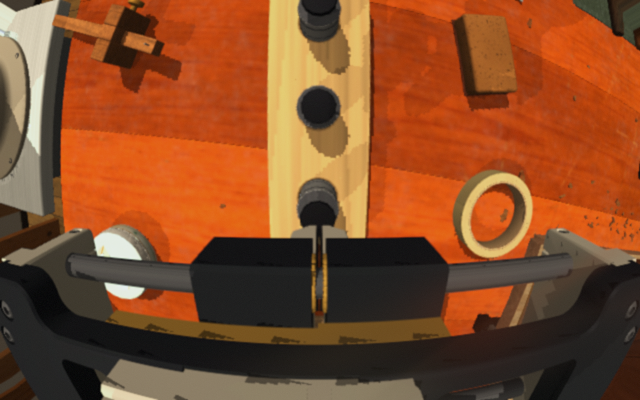

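The seized plunger stands half in at (243,450), the centre one is home at (413,382), and the tips are centred over the third at (318,215) in the wrist view. I'll push the third the same way.

Emit:
{"method": "step_arm", "body": {"moves": [0, 0, 0, 2, 0, 0, 0, 0, 3, 0, 0, 0, 0, 3.6, 0, 0, 0, 0, 3.7, 0, 0, 0, 0, 3.8, 0, 0, 0, 0, 3.9, 0, 0, 0, 0, 4.0, 0, 0, 0, 0, 4.1, 0, 0, 0, 0, 4.2, 0]}}

```text
time_s: 16.4
position: [0.549, -0.0602, 0.078]
orientation: [[0.989, 0.15, 0.0], [0.15, -0.989, -0.0], [0.0, 0.0, -1.0]]
force: [0.4, 0.4, 1.0]
opening: 0.005
```

Emit:
{"method": "step_arm", "body": {"moves": [0, 0, 0, 0.1, 0, 0, 0, 0, 0.2, 0, 0, 0, 0, 0.3, 0, 0, 0, 0, 0.4, 0]}}

```text
time_s: 16.9
position: [0.5491, -0.0601, 0.0741]
orientation: [[0.989, 0.15, 0.0], [0.15, -0.989, -0.0], [0.0, 0.0, -1.0]]
force: [-0.6, -0.9, 4.8]
opening: 0.006
```

Emit:
{"method": "step_arm", "body": {"moves": [0, 0, 0, 0.1, 0, 0, 0, 0, 0.2, 0, 0, 0, 0, 0.3, 0]}}

```text
time_s: 17.27
position: [0.549, -0.0601, 0.071]
orientation: [[0.989, 0.15, 0.0], [0.15, -0.989, -0.0], [0.0, 0.0, -1.0]]
force: [-1.2, -0.5, 5.0]
opening: 0.008
```

Emit:
{"method": "step_arm", "body": {"moves": [0, 0, 0, 0.1, 0, 0, 0, 0, 0.2, 0]}}

```text
time_s: 17.52
position: [0.549, -0.0601, 0.069]
orientation: [[0.989, 0.15, 0.0], [0.15, -0.989, -0.0], [0.0, 0.0, -1.0]]
force: [0.0, -0.2, 4.2]
opening: 0.003
```

Emit:
{"method": "step_arm", "body": {"moves": [0, 0, 0, 0.1, 0, 0, 0, 0, 0.2, 0, 0, 0, 0, 0.3, 0]}}

```text
time_s: 17.9
position: [0.549, -0.0601, 0.066]
orientation: [[0.989, 0.15, 0.0], [0.15, -0.989, -0.0], [0.0, 0.0, -1.0]]
force: [0.4, 0.3, 4.3]
opening: 0.006
```

Emit:
{"method": "step_arm", "body": {"moves": [0, 0, 0, 0.1, 0, 0, 0, 0, 0.2, 0]}}

```text
time_s: 18.15
position: [0.549, -0.0601, 0.064]
orientation: [[0.989, 0.15, 0.0], [0.15, -0.989, -0.0], [0.0, 0.0, -1.0]]
force: [0.7, -0.2, 4.1]
opening: 0.0
```

Emit:
{"method": "step_arm", "body": {"moves": [0, 0, 0, 0.1, 0, 0, 0, 0, 0.2, 0, 0, 0, 0, 0.25, 0]}}

```text
time_s: 18.52
position: [0.5491, -0.0601, 0.0617]
orientation: [[0.989, 0.15, 0.0], [0.15, -0.989, -0.0], [0.0, 0.0, -1.0]]
force: [-2.1, -0.7, 11.2]
opening: 0.006
```

Hard stop reached, so the third is sound too. I'll press briefly, lift, move over the seized damper and open.

Emit:
{"method": "step_arm", "body": {"moves": [0, 0, 0, 0.05, 0, 0, 0, 0, 0.05, 0]}}

```text
time_s: 18.77
position: [0.5493, -0.0601, 0.0617]
orientation: [[0.989, 0.15, 0.001], [0.15, -0.989, -0.0], [0.001, 0.0, -1.0]]
force: [-1.2, -0.4, 12.6]
opening: 0.01
```

Emit:
{"method": "step_arm", "body": {"moves": [0, 0, 0, -1, 0, 0, 0, 0, -5, 0, 0, 0, -4, -9, 0, 1, 0, -10, -9, 0, 1, 0, -15.9, -9, 0, 1, 0, -15.9, -9, 0, 1, 0, -15.9, -9, 0, 1, 0, -15.9, -9, 0, 1, 0, -15.9, -9, 0]}}

```text
time_s: 19.9
position: [0.5253, 0.0957, 0.1509]
orientation: [[0.989, 0.148, -0.0], [0.148, -0.989, -0.0], [-0.0, 0.0, -1.0]]
force: [0.1, -0.2, 0.4]
opening: 0.605
```

```bash
python3 - <<'E'
from h import *
s=robot.read_state(); print(s['time_s'],s['position'],s['force'],s['opening'])
cv2.imwrite('pics/w8.png',imaging.snapshot('wrist'))
cv2.imwrite('pics/s8.png',cv2.resize(imaging.snapshot('scene')[110:260,200:360],None,fx=4,fy=4,interpolation=cv2.INTER_CUBIC))
p=np.array(s['position']);R=np.array(s['orientation'])
for d in (0,.028):
  for x in (-.0465,.0465):
    print(d,x,((proj('scene',p+R@[x,0,-d])-[200,110])*4).round(0),proj('wrist',p+R@[x,0,-d]).round(0))
E
```

```text
19.9 [0.52528632 0.09569971 0.15089824] [ 0.05992029 -0.16898512  0.40130998] 0.6048468466878871
0 -0.0465 [[341. 406.]] [[249. 226.]]
0 0.0465 [[221. 333.]] [[387. 226.]]
0.028 -0.0465 [[339. 357.]] [[239. 241.]]
0.028 0.0465 [[217. 286.]] [[397. 241.]]
```

View pics/s8.png

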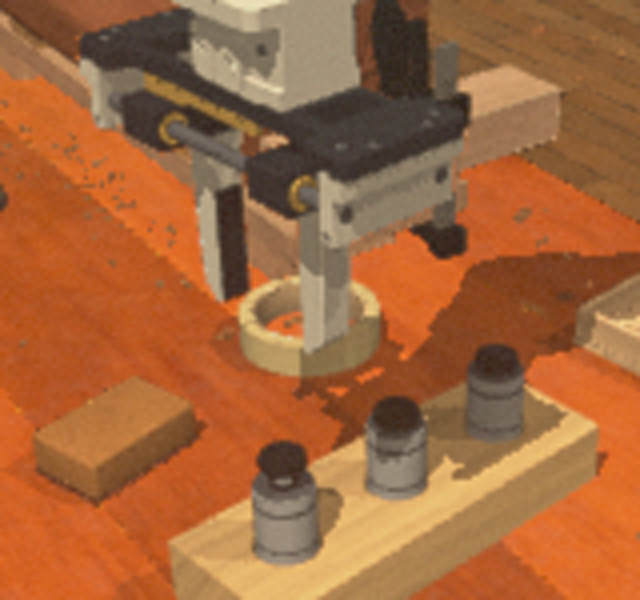

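View pics/w8.png

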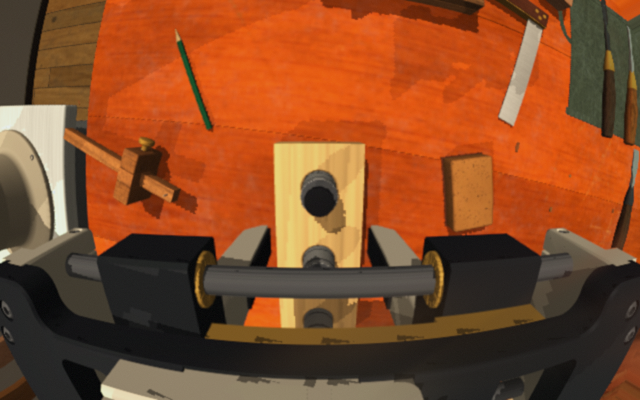

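Both sound dampers are home, at (397,415) and (496,362) in the scene crop. The target at (283,465) lies between the open fingers laterally. The fingertips sit about 28 mm behind the reported TCP, so I'll descend to TCP z of about 0.019, which puts the tips near 0.047.

Emit:
{"method": "step_arm", "body": {"moves": [0.75, 0, 0, 4, 0, 0.75, 0, 0, 7, 0, 0.75, 0, 0, 9, 0, 0.75, 0, 0, 10, 0, 0.75, 0, 0, 11, 0, 0.75, 0, 0, 11, 0]}}

```text
time_s: 20.75
position: [0.5251, 0.097, 0.0408]
orientation: [[0.989, 0.15, -0.0], [0.15, -0.989, -0.0], [-0.0, 0.0, -1.0]]
force: [0.2, -0.0, -0.2]
opening: 0.749
```

```bash
python3 - <<'E'
from h import *
s=robot.read_state(); print(s['time_s'],s['position'],s['force'],s['opening'])
cv2.imwrite('pics/w9.png',imaging.snapshot('wrist'))
cv2.imwrite('pics/s9.png',cv2.resize(imaging.snapshot('scene')[140:260,200:360],None,fx=4,fy=4,interpolation=cv2.INTER_CUBIC))
E
```

```text
20.75 [0.52506206 0.09700515 0.04081589] [ 0.20700424 -0.02131232 -0.24946434] 0.7486574173560819
```

View pics/s9.png

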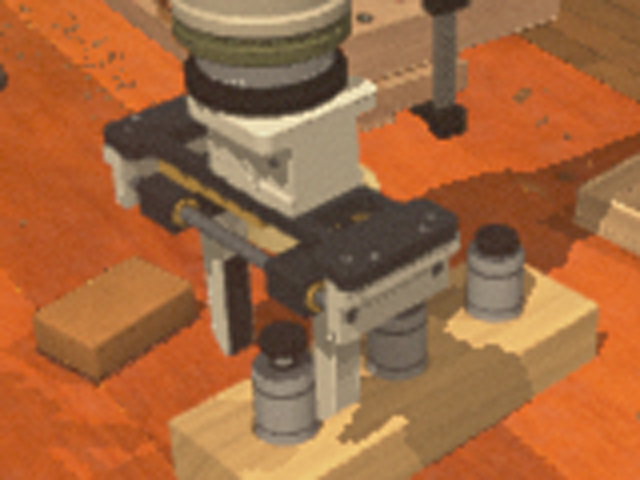

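View pics/w9.png

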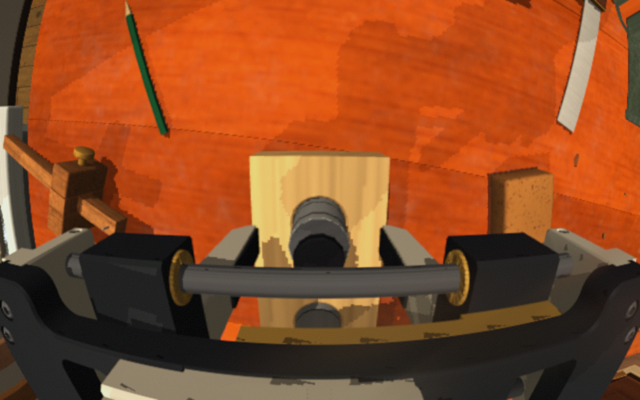

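The fingers straddle the target. The midpoint of their tips is at about (284,382), on the damper's axis at z of about 0.068, as expected. I'll go down 2.2 cm and close.

Emit:
{"method": "step_arm", "body": {"moves": [0.75, 0, 0, 0.8, 0, 0.75, 0, 0, 1.5, 0, 0.75, 0, 0, 2.1, 0, 0.75, 0, 0, 2.2, 0, 0.3, 0, 0, 2.2, 0, 0.3, 0, 0, 2.2, 0, 0.3, 0, 0, 2.2, 0, 0.3, 0, 0, 2.2, 0, 0.3, 0, 0, 2.2, 0, 0.3, 0, 0, 2.2, 0], "newtons": 25}}

```text
time_s: 22.1
position: [0.5252, 0.097, 0.0192]
orientation: [[0.989, 0.15, 0.0], [0.15, -0.989, -0.0], [0.0, 0.0, -1.0]]
force: [0.2, -0.2, 2.3]
opening: 0.372
```

Emit:
{"method": "step_arm", "body": {"moves": [0.1, 0, 0, 0, 0, 0.1, 0, 0, 0, 0, 0.1, 0, 0, 0, 0, 0.1, 0, 0, 0, 0], "newtons": 25}}

```text
time_s: 22.6
position: [0.5252, 0.0971, 0.0192]
orientation: [[0.989, 0.15, 0.0], [0.15, -0.989, -0.0], [0.0, 0.0, -1.0]]
force: [-1.1, -1.4, 4.9]
opening: 0.368
```

```bash
python3 - <<'E'
from h import *
s=robot.read_state(); print(s['time_s'],s['position'],s['force'],s['torque'],s['opening'])
cv2.imwrite('pics/s10.png',cv2.resize(imaging.snapshot('scene')[140:260,200:360],None,fx=4,fy=4,interpolation=cv2.INTER_CUBIC))
E
```

```text
22.6 [0.52516449 0.09706511 0.01915108] [-1.10705335 -1.39185218  4.9493267 ] [-0.10894779  0.17402412 -0.01664628] 0.36768788367858857
```

View pics/s10.png

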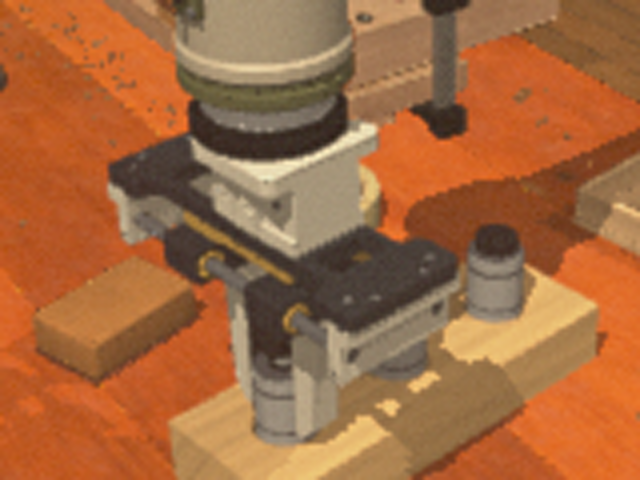

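The grip holds at 34.2 mm, the barrel's diameter. I'll lift straight up, gently at first.

Emit:
{"method": "step_arm", "body": {"moves": [0.1, 0, 0, -0.2, 0, 0.1, 0, 0, -0.6, 0, 0.1, 0, 0, -1.2, 0, 0.1, 0, 0, -2, 0, 0.1, 0, 0, -3, 0, 0.1, 0, 0, -4, 0, 0.1, 0, 0, -6, 0, 0.1, 0, 0, -9, 0, 0.1, 0, 0, -11.5, 0, 0.1, 0, 0, -11.5, 0], "newtons": 25}}

```text
time_s: 23.9
position: [0.5262, 0.0972, 0.1359]
orientation: [[0.989, 0.149, 0.004], [0.149, -0.989, 0.001], [0.004, -0.0, -1.0]]
force: [0.3, -0.1, -3.9]
opening: 0.372
```

```bash
python3 - <<'E'
from h import *
s=robot.read_state(); print(s['time_s'],s['position'],s['force'],s['torque'],s['opening'])
cv2.imwrite('pics/s11.png',imaging.snapshot('scene')[80:260,150:450].repeat(2,0).repeat(2,1))
im=imaging.snapshot('top'); cv2.imwrite('pics/t11.png',cv2.resize(im[150:260,330:460],None,fx=5,fy=5,interpolation=cv2.INTER_CUBIC))
for d in spotter.outline_of('top','tray')[:1]:
    m=d['mask'].astype(np.uint8)
    cnt=max(cv2.findContours(m,cv2.RETR_EXTERNAL,cv2.CHAIN_APPROX_NONE)[0],key=len)[:,0]
    for z in (.0,.03):
        P=unproj('top',cnt,z)[:,:2]; r=cv2.minAreaRect((P*1000).astype(np.float32)); print(d['conf'],z,r)
E
```

```text
23.9 [0.52621443 0.0972254  0.13591618] [ 0.32014823 -0.07425075 -3.91542809] [-0.04056107 -0.13483648  0.01051093] 0.3716046427932381
0.75 0.0 ((586.3626708984375, -281.59979248046875), (140.16445922851562, 141.7883758544922), 9.59699821472168)
0.75 0.03 ((579.5952758789062, -276.737060546875), (136.8233642578125, 138.4085235595703), 9.596991539001465)
```

View pics/s11.png

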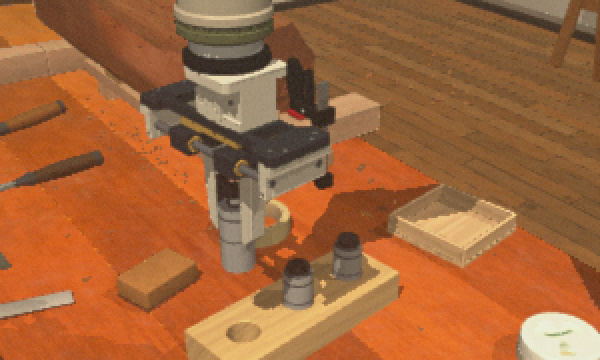

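View pics/t11.png

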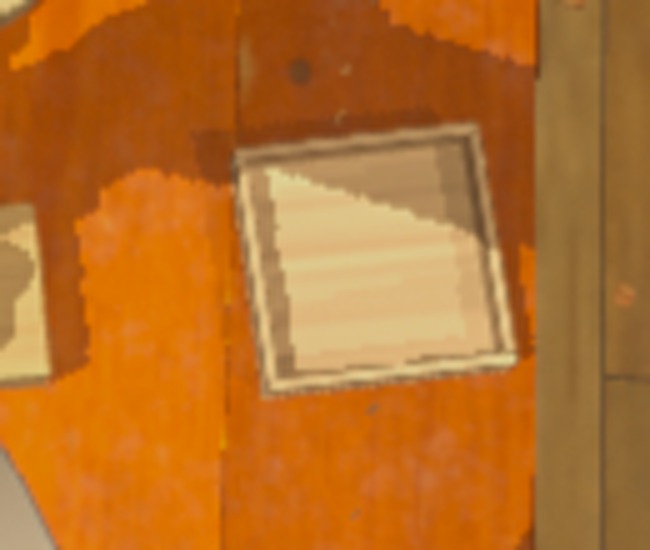

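The seized damper is out and upright in the jaws. Its hole is empty at (243,332), and the other two are home. The tray corners in the top crop are about (235,152), (478,126), (517,360) and (268,393).

```bash
python3 - <<'E'
from h import *
c=np.array([(235,152),(478,126),(517,360),(268,393)])/5+[330,150]-0.4
P=unproj('top',c,.03); print(P.round(4),P.mean(0))
print(np.linalg.norm(P-np.roll(P,1,0),axis=1))
s=robot.read_state();R=np.array(s['orientation']);d=np.r_[P.mean(0)[:2],.0]-s['position'];d[2]=0
print(R.T@d*100)
E
```

```text
[[ 0.6332 -0.2042  0.03  ]
 [ 0.6546 -0.3316  0.03  ]
 [ 0.5305 -0.3533  0.03  ]
 [ 0.5059 -0.2255  0.03  ]] [ 0.58103811 -0.27863709  0.03      ]
[0.12906504 0.12919629 0.1259978  0.13016155]
[-4.76050874e-02  3.79609199e+01  9.18122695e-03]
```

Emit:
{"method": "step_arm", "body": {"moves": [0.1, 0, 2, 0, 0, 0.1, 0, 5.5, 0, 0, 0.1, 0, 10, 0, 0, 0.1, 0, 15, 0, 0, 0.1, 0, 20, 0, 0, 0.1, 0, 25, 0, 0, 0.1, 0, 30, 0, 0, 0.1, 0, 34, 0, 0, 0.1, 0, 37, 0, 0, 0.1, 0, 38, 0, 0], "newtons": 25}}

```text
time_s: 25.3
position: [0.5812, -0.2806, 0.1322]
orientation: [[0.989, 0.147, -0.002], [0.147, -0.989, 0.0], [-0.002, -0.001, -1.0]]
force: [0.4, 0.0, -3.1]
opening: 0.366
```

Emit:
{"method": "step_arm", "body": {"moves": [0.1, 0, 0, 3, 0, 0.1, 0, 0, 6, 0, 0.1, 0, 0, 8, 0, 0.1, 0, 0, 8.5, 0, 0.1, 0, 0, 8.5, 0]}}

```text
time_s: 25.92
position: [0.5825, -0.2782, 0.0492]
orientation: [[0.989, 0.151, -0.0], [0.151, -0.989, 0.0], [-0.0, -0.0, -1.0]]
force: [0.5, 0.2, -2.5]
opening: 0.369
```

```bash
python3 - <<'E'
from h import *
s=robot.read_state(); print(s['time_s'],s['position'],s['orientation'],s['force'],s['torque'],s['opening'])
cv2.imwrite('pics/s12.png',cv2.resize(imaging.snapshot('scene')[110:240,280:460],None,fx=4,fy=4,interpolation=cv2.INTER_CUBIC))
cv2.imwrite('pics/w12.png',imaging.snapshot('wrist'))
E
```

```text
25.925 [ 0.58245026 -0.27815501  0.04915555] [[ 9.88601357e-01  1.50556817e-01 -2.98160386e-05]
 [ 1.50556820e-01 -9.88601339e-01  1.89151373e-04]
 [-9.98146962e-07 -1.91484313e-04 -9.99999982e-01]] [ 0.46323027  0.23925179 -2.48274294] [-0.07414544 -0.11186618 -0.01707271] 0.36931220182611685
```

View pics/s12.png

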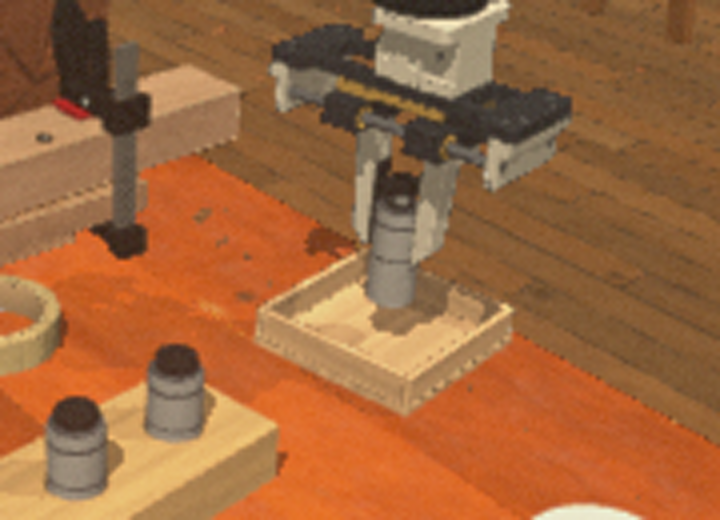

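View pics/w12.png

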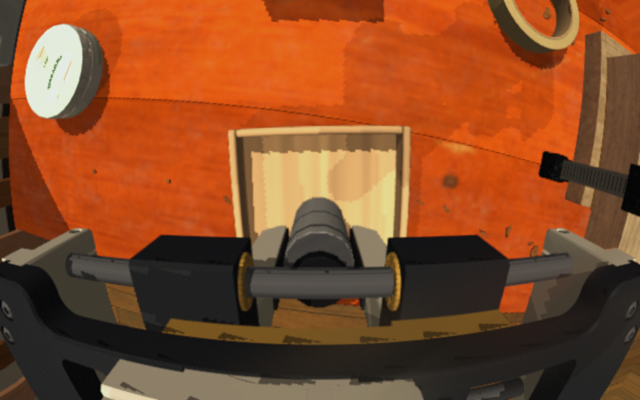

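The damper hangs over the tray, its lower end at about (390,300) and its top at (400,195), perhaps leaning slightly. I'll check that against the projected vertical.

```bash
python3 - <<'E'
from h import *
print(((proj('scene',[[.5825,-.278,.04],[.5825,-.278,.08],[.5825,-.278,.11],[.5825,-.278,.13]])-[280,110])*4).round(0))
K=imaging.get_calibration('wrist')
print(proj('wrist',[[.5825,-.278,.04],[.5825,-.278,.08],[.5825,-.278,.11]]).round(0))
im=cv2.imread('pics/s12.png'); cv2.imwrite('pics/s12c.png',cv2.resize(im[140:420,250:530],None,fx=2,fy=2))
E
```

```text
[[388. 296.]
 [395. 245.]
 [400. 205.]
 [403. 178.]]
[[318. 220.]
 [318. 241.]
 [318. 264.]]
```

View pics/s12c.png

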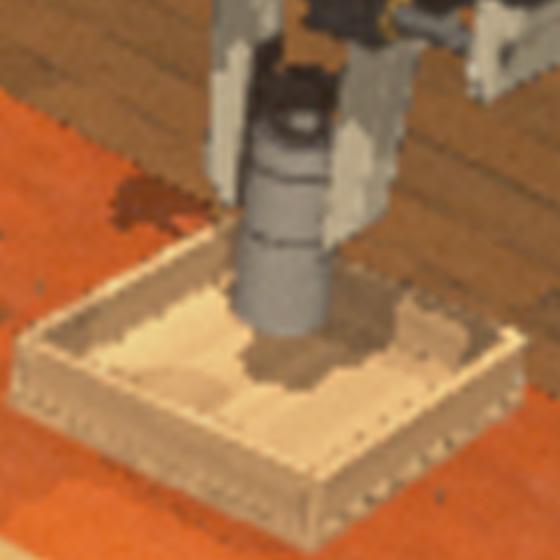

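The lean is only perspective, since a projected vertical runs (388,296) to (400,205). The damper is upright. I'll lower it gently.

Emit:
{"method": "step_arm", "body": {"moves": [0.1, 0, 0, 1, 0, 0.1, 0, 0, 2, 0, 0.1, 0, 0, 2.7, 0, 0.1, 0, 0, 3.1, 0, 0.1, 0, 0, 3.1, 0]}}

```text
time_s: 26.65
position: [0.5819, -0.2785, 0.0176]
orientation: [[0.989, 0.15, -0.001], [0.15, -0.989, 0.0], [-0.001, -0.0, -1.0]]
force: [0.8, 0.2, -3.2]
opening: 0.372
```

Emit:
{"method": "step_arm", "body": {"moves": [0.1, 0, 0, 0.1, 0, 0.1, 0, 0, 0.2, 0]}}

```text
time_s: 26.9
position: [0.5823, -0.2787, 0.0162]
orientation: [[0.989, 0.15, 0.0], [0.15, -0.989, -0.0], [0.0, 0.0, -1.0]]
force: [0.1, -0.7, -3.1]
opening: 0.369
```

Emit:
{"method": "step_arm", "body": {"moves": [0.1, 0, 0, 0.05, 0, 0.1, 0, 0, 0.1, 0]}}

```text
time_s: 27.15
position: [0.5822, -0.2787, 0.0152]
orientation: [[0.989, 0.15, 0.0], [0.15, -0.989, -0.0], [0.0, 0.0, -1.0]]
force: [-2.0, 0.4, 1.8]
opening: 0.371
```

The damper has touched down: force went from −3 to +1.8 N. I'll release.

Emit:
{"method": "step_arm", "body": {"moves": [0.39, 0, 0, 0, 0, 0.42, 0, 0, 0, 0, 0.48, 0, 0, 0, 0, 0.6, 0, 0, 0, 0, 0.65, 0, 0, 0, 0, 0.65, 0, 0, 0, 0, 0.65, 0, 0, 0, 0]}}

```text
time_s: 28.02
position: [0.5822, -0.2786, 0.015]
orientation: [[0.989, 0.15, -0.0], [0.15, -0.989, -0.0], [-0.0, 0.0, -1.0]]
force: [0.0, 0.2, 0.1]
opening: 0.648
```

Emit:
{"method": "step_arm", "body": {"moves": [0.65, 0, 0, -1, 0, 0.65, 0, 0, -3, 0, 0.65, 0, 0, -6, 0, 0.65, 0, 0, -10, 0, 0.65, 0, 0, -15, 0, 0.65, 0, 0, -18, 0, 0.65, 0, 0, -18, 0, 0.65, 0, 0, -18, 0]}}

```text
time_s: 29.02
position: [0.5817, -0.2786, 0.1954]
orientation: [[0.989, 0.15, 0.0], [0.15, -0.989, -0.0], [-0.0, 0.0, -1.0]]
force: [-0.3, 0.7, -1.2]
opening: 0.653
```

```bash
python3 - <<'E'
from h import *
s=robot.read_state(); print(s['time_s'],s['position'],s['force'],s['opening'])
cv2.imwrite('pics/s13.png',cv2.resize(imaging.snapshot('scene')[130:280,220:460],None,fx=3,fy=3,interpolation=cv2.INTER_CUBIC))
cv2.imwrite('pics/w13.png',imaging.snapshot('wrist'))
print([(d['conf'],d['xyz']) for d in spotter.place_of('scene','damper_a')])
E
```

```text
29.025 [ 0.581727   -0.27864545  0.19542156] [-0.28187232  0.65087955 -1.20448564] 0.6525222381734412
[(0.75, [0.5365, 0.016, 0.0069]), (0.75, [0.5759, -0.2782, 0.0058]), (0.66, [0.5466, -0.0587, 0.0096])]
```

View pics/s13.png

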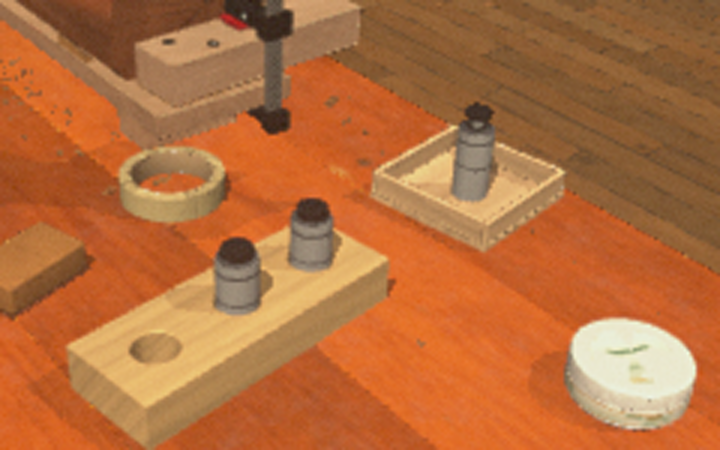

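View pics/w13.png

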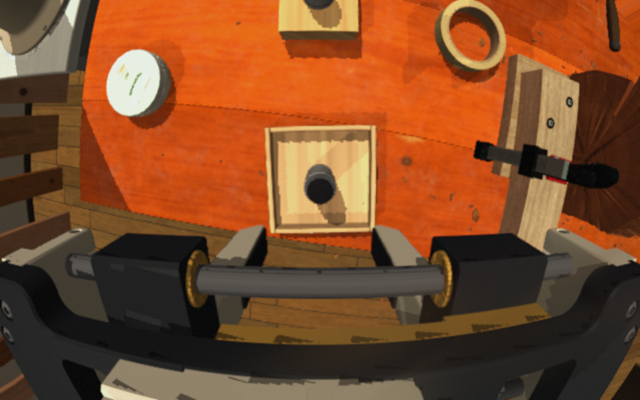

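The rejected damper stands upright near the tray's centre, at (473,155) in the scene crop. The two sound dampers sit home in their holes at (237,275) and (312,232), and the bystanders are untouched.

```bash
python3 -c "
from h import *
print(job.sign_off(), robot.read_state()['time_s'])"
```

```text
the job is handed in; nothing more can be done
the job is handed in; nothing more can be done
```

I tested all three dampers, and the seized one now stands upright in the reject tray. The job was handed in at about 29 s of the 56 s allowed, with the arm clear.

- **Sound dampers:** the centre and −y ones slid in with an even 3–5 N to a sharp stop. Both stopped at the same height (reported tool point z about 0.0616). They remain in their holes.
- **Seized damper:** the resistance on the +y one rose by about 2.5–3 N per mm from roughly 9 mm in. I stopped there at 9.6 N, well under the 18 N limit. I tested the −y damper before lifting this one out.
- **Placing:** it touched down gently in the tray, with the force changing from −3 to +1.8 N. The final scene and wrist pictures show it standing upright near the middle.
- **Bystanders:** the masking tape and wax pot look unmoved in the last pictures. The sanding block is only partly in view there, but I never went near it.

**Disagreement:** the real fingertips sat about 28 mm above the reported tool point. No force showed where contact was expected, and the pictures showed the same gap. I worked from contact force and pictures instead. Before the lift there was also an unexplained upward force of about 5 N on the gripper once it had closed on the barrel. It had no visible effect.

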